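# Hang the washing basket on the drying stand

## Task

Pick up the steel wire washing basket by its blue handle and hang it on the drying stand to drain: handle resting across both red prongs, under the wire shelf. Lower it onto the prongs before letting go, leave it hanging level and still, and do not knock the stand or disturb the beaker, bottle and cradle on the bench.

Things in the scene. Friction and masses are not known exactly. Their poses are not given: they have to be found in the camera images.
- basket: Loose open-topped steel wire basket, 0.2 to 0.45 kg, 90 (x) x 130 (y) x 55 mm high; origin at the centre of its underside, z up. In its middle plane x = 0 a rigid upright bail: two legs of 8 mm bar at y = -72 and +72 mm carry the handle across their tops. Same from front and back. Starts standing on the bench on one side, the stand on the other.
- bail (a point): Centre of the basket's handle: a straight blue round bar, 14 mm diameter, running along the basket's y for 144 mm, its centre 135 mm above the basket's underside and 80 mm above the basket's rim. Axes as the basket's.
- stand: Drying stand, fixed. Origin on the bench under the seat; x points to its back (roughly away from the robot), z up. White drip tray x -65 to 135 mm, y -105 to 105 mm, 18 mm high; 12 mm steel uprights at x = 115, y = -98 and 98 mm, joined by a 12 mm cross bar at height 177 mm that carries two red prongs, with a wire shelf above.
- seat (a point): Where the handle's centre lies when hung midway on the level part of the prongs: stand x = 0, y = 0, height 180 mm; the handle then runs along y. Axes as the stand's. The red prongs (8 mm bar, at y = -42 and 42 mm) run from the cross bar to -x, dropping 8 mm to x = 20 mm, level (top at 173 mm) to x = -20 mm, then turn up to tips at x = -34 mm, top at 195 mm.
- shelf_front (a point): Middle of the underside of the front wire (8 mm) of the open wire shelf above the prongs: stand x = -11 mm, height 358 mm. The shelf, 8 mm thick, runs from here back to x = 119 mm, y -102 to 102 mm. It leaves no room for a gripper pointing straight down at the seat; one whose body leans back to -x by about 35 degrees passes in front of it. Axes as the stand's.
- beaker: Bystander: empty glass beaker, 52 mm diameter, 75 mm high, standing in the middle of the bench; origin at the centre of its underside.
- bottle: Bystander: amber glass jar with blue cap, 50 mm diameter, 100 mm high, standing beyond the basket as seen from the robot; origin at the centre of its underside.
- cradle: Bystander: white block with a round recess, 70 x 90 x 25 mm, lying between the robot and the work; origin at the centre of its underside.
Things that resemble listed ones, but are neither listed nor needed, are in the scene too. There is more than one size of the basket; the job needs the smallest.

How it is judged:
By the outcome, as a careful person would: the job done as asked, in the order asked, and still so for the second after the job is handed in, with the robot touching nothing.
It also fails if it takes over 53 s, if anything falls off the work surface, if the arm or the gripper's body presses on something with over 40 N, if the wrist force passes 120 N, or if a joint passes its speed limit or range.

## Robot

A 6-joint arm with a two-finger parallel gripper is mounted at the origin on the work surface. World frame = base frame: x ahead of the robot, y to its left, z up, the work surface at z = 0. Lengths are in m, angles in degrees, forces in N, time in s.
With the tool pointing down it reaches from about 0.4 to 0.825 m from the base axis. Payload 7 kg.
Tool frame: the origin (TCP) lies midway between the tips of the shut fingers; the grasp point (between the pads) lies 19 mm behind it; z points along the fingers, y is the line along which they close (so a half turn about z gives the same grasp; the last joint's range is limited). The gripper opens to 88 mm and grips with 3 to 60 N. Pads are 19 mm wide; open, the fingers measure 130 mm over their backs; the gripper's body (78 mm by 193 mm) begins 47 mm behind the grasp point.
Start: joints at [-58.665, 20.546, 0.682, 0, -70.136, -16.507], TCP at [0.173, -0.653, 0.227] pointing down, gripper open.
Joint ranges: [-176.03, 176.03], [-82.01, 121.73], [-58.28, 71.71], [-173.87, 95.51], [-174.79, -0.11], [-173.66, 173.66]. Speed limits (degrees/s): [136.94, 136.94, 172.46, 180, 180, 180].

## Interface

Orientations are given as [roll, pitch, yaw] about the fixed x, y, z axes, in that order (R = Rz(yaw) Ry(pitch) Rx(roll)).
In Python, from plant import get_state, optics, order gives the robot as it stands. The module is installed in compiled form; this text tells all that it offers.
- The arm moves only by the tool send_rows, never from a script. Its argument "moves" is a list of rows, each an object with "slide": the shift along the tool's x, y, z as a fraction of full scale, a list of three; "turn": the turn about the tool's z as a fraction of full scale; "gripper": the opening, from 0 (shut) to 1 (fully open). A call has exactly 5 rows; each row is the pose to reach, as a shift and turn from the pose commanded when the call began, along the tool's axes at that moment; what a row does not reach only later rows make up. Full scale, the value 1, is 150 mm for a shift and 90 degrees for a turn. A row lasts 1/12 s, in which the tool goes at most 41.7 mm and 7.16 degrees, less where a joint would pass 70% of its speed; a pose out of reach is approached as far as the arm can. A call with a number of a shift or a turn outside -1 to 1 is refused whole. A call with a gripper value outside its range is refused whole. The fingers move at their own pace and stop on an object; "newtons" is the grip in N (left out, the last holds). Time passes only in rows, so rows that repeat a pose let the fingers close, or fill a call up. It gives the time, the measured TCP pose, the force, the opening and the grip force at its end, in the units of the state.
- get_state(): the state, without advancing time (a new reading comes with each control period).
- optics.capture(name): name is "scene" or "top"; returns a dict with "img" (400x640x3 uint8, red, green, blue), "intrinsics" (3x3 intrinsics, pixels), "origin" and "attitude" of the camera in the world. Camera axes: x right, y down, z forward; pixel columns grow to the right and rows downward; lengths in m; the calibration is good to about 2 mm. A picture is of the moment at which its call begins. There is no depth.
- order.close_job(): hands the job in; it is judged then, once.
Trained networks look in the newest picture that a camera, given by its name, has taken for a name from the list of things; names that differ only in an ending like _2 or _b are one class to them, and where a whole thing is asked for, a point or a joint stands for the part that bears it (a point fixed in the world has none). Each returns a list of dicts, best first, with "p" (0 to 1); they miss things now and then, are a little off and sometimes report something else, mostly with a low value. They report only what shows in the picture. A call takes as long as a camera call. They do not tell look-alikes from the thing itself.
- optics.look_for(camera, name): "location" ([x, y, z] in m, in world coordinates, good to about 4 mm: the middle of the surface that is visible of it).
The state is a dict: "time_s": time; "joints": joint angles; "qd": joint speeds; "joint_torque": joint torques, N m; "tcp_pos": TCP position; "eef_rot": TCP orientation; "contact_force": force on the tool from outside, world axes, zero at the start; "moment": the same for the moment, N m; "gripper_width": finger opening in m; "gripper_force": force on a finger pad.
Only numpy, scipy, OpenCV 4.12 (cv2) and the standard library are available. Lean on these libraries where they do the work, as an engineer would, in place of code of your own. Each camera call takes 0.05 s, during which the arm holds its last target. There are 200 camera calls.

## Working session

There is one attempt and no reset: what is moved stays moved. The work goes in short steps, Python scripts to look and compute and a tool call to move; the robot and the scene stay as the last step left them, time stands still between calls to the robot, and variables do not carry over. Pictures are saved under pics/ and viewed, at most 10 in all, crops included, and the job is handed in when it is done.

Besides the shell and the picture viewer there is one more tool, called as a command line: name --argument value ..., lists and objects as JSON in quotes. send_rows: Moves the arm, as the interface text tells. Shift numbers are shares of 150 mm and turn numbers shares of 90 degrees, none past 1 either way. Its arguments: {"type":"object","properties":{"moves":{"type":"array"},"newtons":{"type":"number"}},"required":["moves"]}

```bash
mkdir -p pics; cat > h.py <<'E'
import numpy as np, cv2
from plant import get_state, optics, order
def cap(n,f=None):
    d=optics.capture(n)
    if f: cv2.imwrite('pics/'+f,d['img'][:,:,::-1])
    return d
E
python3 - <<'E'
from h import *
print(get_state())
for c in ['scene','top']:
    d=cap(c,c+'0.png'); print(c,d['intrinsics'],d['origin'],d['attitude'])
    for n in ['basket','bail','stand','seat','shelf_front','beaker','bottle','cradle']:
        try: print(n,[(np.round(r['location'],3).tolist(),round(r['p'],2)) for r in optics.look_for(c,n)][:5])
        except Exception as e: print(n,e)
E
```

```text
{'time_s': 0.0, 'joints': array([-5.86647304e+01,  2.05898789e+01,  6.31570605e-01, -2.09397348e-02,
       -7.01348649e+01, -1.65039521e+01]), 'qd': array([-0.03618068, -0.01728815, -0.0522154 ,  0.03409331,  0.02522343,
       -0.04774844]), 'joint_torque': array([-6.95468661e-04, -5.82728970e+01,  2.93055063e+01,  6.99737549e+00,
        6.85686129e-03, -1.92866296e-04]), 'tcp_pos': array([ 0.17259326, -0.65203716,  0.22562094]), 'eef_rot': array([ 1.79905073e+02, -7.59788570e-03, -1.65175808e+02]), 'contact_force': array([-0.17967452, -0.59061812, -1.33048087]), 'moment': array([0.04585266, 0.04155876, 0.00179704]), 'gripper_force': 0.0, 'gripper_width': 0.0876991074966227}
scene [[416.83956286   0.         317.69755692]
 [  0.         416.83956286 199.57851541]
 [  0.           0.           1.        ]] [ 1.12180223 -0.45095933  0.98842538] [-133.18846885   -0.73863108   47.29813957]
basket [([0.559, 0.248, 0.002], 0.95), ([0.429, 0.452, 0.035], 0.58), ([0.293, 0.239, 0.022], 0.55), ([0.673, -0.004, 0.048], 0.38)]
bail [([0.293, 0.237, 0.025], 0.93), ([0.558, 0.251, 0.009], 0.7)
[... 249 characters left out ...]
 -0.033, 0.028], 0.95)]
top [[405.84338498   0.         317.74543458]
 [  0.         405.84338498 200.30499313]
 [  0.           0.           1.        ]] [0.34442538 0.10338088 1.14459004] [-169.15269146   -0.54317683  -89.25323224]
basket [([0.287, 0.238, 0.005], 0.93), ([0.426, 0.454, 0.003], 0.9), ([0.552, 0.255, 0.005], 0.66)]
bail [([0.553, 0.252, 0.004], 0.76), ([0.29, 0.235, 0.002], 0.73), ([0.424, 0.457, 0.003], 0.58)]
stand [([0.633, -0.231, 0.013], 0.95), ([0.678, 0.276, 0.096], 0.32)]
seat [([0.639, -0.23, 0.009], 0.77)]
shelf_front [([0.637, -0.23, 0.011], 0.56)]
beaker [([0.681, -0.008, 0.041], 0.8)]
bottle [([0.679, 0.276, 0.094], 0.77)]
cradle [([0.392, -0.033, 0.024], 0.73)]
```

View pics/scene0.png

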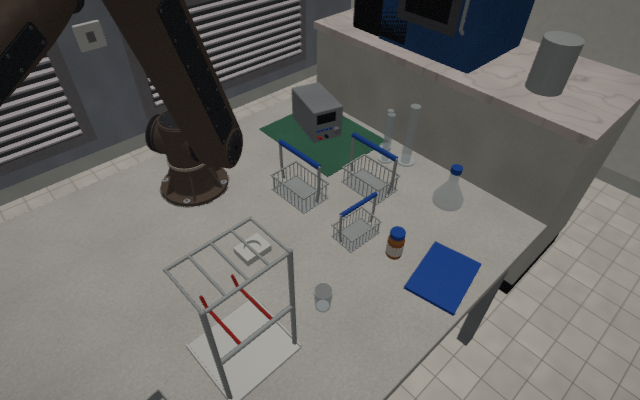

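View pics/top0.png

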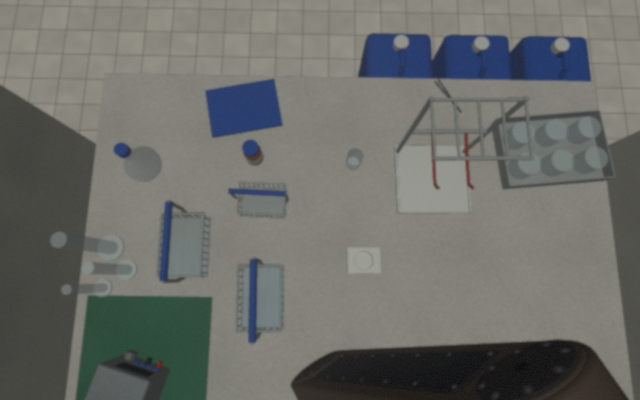

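Scene picture candidates: wire baskets at (358,222), (300,172) and (371,170). The first, at about world (0.555, 0.25), looks smallest in both views (top: 262,197), with the amber jar beyond it. Stand is at scene (245,310), top (435,160). I'll measure handle lengths and crop in.

```bash
cat >> h.py <<'E'
from scipy.spatial.transform import Rotation as Ro
def cams(d):
    return np.array(d['intrinsics']),np.array(d['origin']),Ro.from_euler('xyz',d['attitude'],degrees=True).as_matrix()
def ray(d,p):
    K,o,R=cams(d); return o,R@np.linalg.solve(K,[p[0],p[1],1.])
def proj(d,P):
    K,o,R=cams(d); q=K@(R.T@(np.asarray(P)-o)); return q[:2]/q[2]
def atz(d,p,z):
    o,v=ray(d,p); return o+v*(z-o[2])/v[2]
def tri(d1,p1,d2,p2):
    A=0;b=0;rs=[ray(d1,p1),ray(d2,p2)]
    for o,v in rs:
        v=v/np.linalg.norm(v);M=np.eye(3)-np.outer(v,v);A=A+M;b=b+M@o
    P=np.linalg.solve(A,b); return P,[np.linalg.norm(np.cross(P-o,v/np.linalg.norm(v)))for o,v in rs]
def bars(img,col):
    h=cv2.cvtColor(img,cv2.COLOR_RGB2HSV)
    m=cv2.inRange(h,(105,150,60),(125,255,255)) if col=='b' else cv2.inRange(h,(0,150,60),(8,255,255))|cv2.inRange(h,(172,150,60),(180,255,255))
    n,l,s,c=cv2.connectedComponentsWithStats(m); out=[]
    for i in range(1,n):
        if s[i,4]<40: continue
        (cx,cy),(w,hh),a=cv2.minAreaRect(np.argwhere(l==i)[:,::-1].astype(np.float32))
        if w<hh: a+=90;w,hh=hh,w
        u=np.array([np.cos(np.radians(a)),np.sin(np.radians(a))])*w/2
        out.append((np.array([cx,cy])-u,np.array([cx,cy])+u,hh,s[i,4]))
    return out
E
python3 - <<'E'
from h import *
np.set_printoptions(precision=3,suppress=True)
D={c:cap(c) for c in['scene','top']}
for c in D:
  for col in 'br':
    for a,b,w,n in bars(D[c]['img'],col):
        if w<30: print(c,col,a,b,round(w,1),n)
a=D['scene']['img'][180:270,310:430];b=D['top']['img'][130:230,210:330];
e=D['scene']['img'][210:400,150:310]
d=D['top']['img'][80:220,380:540]
H=lambda i,w,h:cv2.resize(i,(w,h),interpolation=cv2.INTER_CUBIC)
cv2.imwrite('pics/c.png',np.vstack([np.hstack([H(a,400,300),H(b,360,300)]),np.hstack([H(e,253,300),H(d,507,300)])])[:,:,::-1])
E
```

```text
scene b [352.194 133.665] [395.121 158.518] 5.0 244
scene b [278.846 140.231] [318.769 166.846] 5.0 232
scene b [462. 169.] [451. 169.] 10.0 104
scene b [375.938 192.903] [341.968 214.521] 3.8 151
scene b [397.5 227. ] [397.5 240. ] 13.0 164
scene r [240.618 289.351] [270.358 317.674] 2.4 107
scene r [209.75  311.235] [239.343 342.677] 2.9 122
top b [256.  147.5] [244.  147.5] 11.0 120
top b [124.5 145.5] [117.5 152.5] 8.5 57
top b [166. 238.] [162.662 278.055] 3.8 85
top b [252.321 298.953] [251.181 339.977] 3.4 84
```

View pics/c.png

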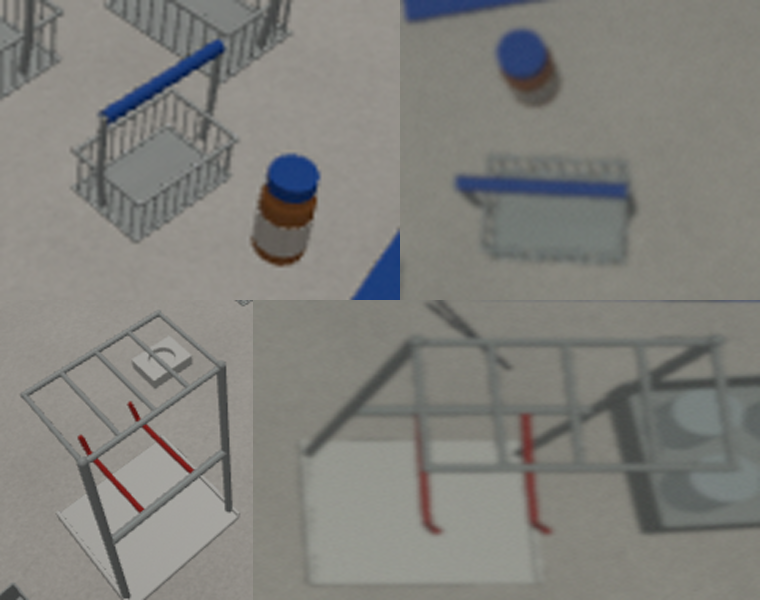

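Crop: the chosen basket (blue handle, scene (342,214)–(376,193)) is clearly the smallest of the three, with the jar beyond. The stand's red prongs and tray are clear in both views. Next I fit both poses.

```bash
python3 - <<'E'
from h import *
from scipy.optimize import least_squares
np.set_printoptions(precision=4,suppress=True)
D={c:cap(c) for c in['scene','top']}
h=cv2.cvtColor(D['top']['img'],cv2.COLOR_RGB2HSV)
m=cv2.inRange(h,(100,90,40),(130,255,255)); m[:180]=0;m[210:]=0;m[:,:220]=0;m[:,300:]=0
p=np.argwhere(m)[:,::-1]; print('top handle',p.min(0),p.max(0),p.mean(0), np.polyfit(p[:,0],p[:,1],1))
f=np.polyfit(p[:,0],p[:,1],1); T=[[u,np.polyval(f,u)] for u in (p[:,0].min(),p[:,0].max()+0.)]
S=[[342.5,214],[375.5,193.3]]
for i,j in ((0,1),(1,0)): 
  print('tri',*[tri(D['scene'],S[a],D['top'],T[b]) for a,b in((0,i),(1,j))])
def fit(pts,x0,free_z=False):
    def W(q,P): c,s=np.cos(q[2]),np.sin(q[2]); return np.array([q[0]+c*P[0]-s*P[1],q[1]+s*P[0]+c*P[1],P[2]])
    r=lambda q:np.concatenate([proj(D[c],W(q,P))-uv for c,P,uv in pts])
    s=least_squares(r,x0,loss='soft_l1'); print(s.x[:2],np.degrees(s.x[2]),'\n',r(s.x).reshape(-1,2)); return s.x
q=fit([('scene',(0,-.072,.135),S[0]),('scene',(0,.072,.135),S[1]),('top',(0,.072,.135),T[0]),('top',(0,-.072,.135),T[1])],[.55,.25,0])
t=[('scene',(-.034,-.042,.193),(200.6,296.7)),('scene',(-.034,.042,.193),(232.3,275.8)),('scene',(.112,-.042,.177),(239.9,344.2)),('scene',(.112,.042,.177),(272,318)),
('top',(-.034,.042,.193),(436.5,188)),('top',(-.034,-.042,.193),(473,188.3)),('top',(-.065,.105,.018),(397.4,212)),('top',(-.065,-.105,.018),(469.6,212)),
('top',(-.011,.102,.362),(430,158)),('top',(-.011,-.102,.362),(532,159))]
fit(t,[.66,-.24,0])
s=get_state();print(s['time_s'])
E
```

```text
top handle [229 189] [284 195] [256.9324 191.9324] [  0.0461 180.0844]
tri (array([0.5383, 0.282 , 0.0855]), [np.float64(0.05740595340572407), np.float64(0.05740595340572406)]) (array([0.5771, 0.2139, 0.2061]), [np.float64(0.05126500736653009), np.float64(0.05126500736653022)])
tri (array([0.5551, 0.1828, 0.1379]), [np.float64(0.0009412734827663476), np.float64(0.0009412734827663413)]) (array([0.5594, 0.3218, 0.1369]), [np.float64(0.00030323329643796833), np.float64(0.00030323329643781513)])
[0.5571 0.2532] -1.5618037770887838 
 [[-0.7486  1.0273]
 [ 0.4898 -0.0544]
 [-1.2719  0.1886]
 [ 0.4045 -0.001 ]]
[ 0.5959 -0.2318] 0.5529083007428678 
 [[ 0.5832 -1.1083]
 [ 0.2165 -1.0573]
 [ 0.6022 -0.0977]
 [ 0.2627  1.4663]
 [ 0.5438 -0.0558]
 [-1.1946 -0.1686]
 [-0.6261  0.125 ]
 [ 1.4962  0.4864]
 [ 1.7428  0.2562]
 [ 0.8239 -0.1352]]
1.1
```

send_rows --moves '[{"slide": [-0.15, 0.19, -0.07], "turn": 0, "gripper": 1}, {"slide": [-0.3, 0.38, -0.14], "turn": 0, "gripper": 1}, {"slide": [-0.45, 0.57, -0.21], "turn": 0, "gripper": 1}, {"slide": [-0.6, 0.76, -0.28], "turn": 0, "gripper": 1}, {"slide": [-0.73, 0.93, -0.33], "turn": 0, "gripper": 1}]'

```text
time_s: 1.52
tcp_pos: [0.2434, -0.4881, 0.2771]
eef_rot: [-179.9, 0.0, -165.2]
contact_force: [1.6, 0.0, 0.2]
gripper_width: 0.0876
gripper_force: 0.0
```

send_rows --moves '[{"slide": [-0.15, 0.19, -0.07], "turn": 0, "gripper": 1}, {"slide": [-0.3, 0.38, -0.14], "turn": 0, "gripper": 1}, {"slide": [-0.45, 0.57, -0.21], "turn": 0, "gripper": 1}, {"slide": [-0.6, 0.76, -0.28], "turn": 0, "gripper": 1}, {"slide": [-0.73, 0.93, -0.33], "turn": 0, "gripper": 1}]'

```text
time_s: 1.93
tcp_pos: [0.3135, -0.3251, 0.3269]
eef_rot: [-179.9, 0.1, -165.2]
contact_force: [0.3, -0.4, 0.3]
gripper_width: 0.0878
gripper_force: 0.0
```

send_rows --moves '[{"slide": [-0.15, 0.19, -0.07], "turn": 0, "gripper": 1}, {"slide": [-0.3, 0.38, -0.14], "turn": 0, "gripper": 1}, {"slide": [-0.45, 0.57, -0.21], "turn": 0, "gripper": 1}, {"slide": [-0.6, 0.76, -0.28], "turn": 0, "gripper": 1}, {"slide": [-0.73, 0.93, -0.33], "turn": 0, "gripper": 1}]'

```text
time_s: 2.35
tcp_pos: [0.3836, -0.1621, 0.3765]
eef_rot: [-180.0, 0.1, -165.1]
contact_force: [-0.0, -0.1, -0.1]
gripper_width: 0.0878
gripper_force: 0.0
```

send_rows --moves '[{"slide": [-0.15, 0.19, -0.07], "turn": -0.07, "gripper": 1}, {"slide": [-0.3, 0.38, -0.14], "turn": -0.15, "gripper": 1}, {"slide": [-0.45, 0.57, -0.21], "turn": -0.22, "gripper": 1}, {"slide": [-0.6, 0.76, -0.28], "turn": -0.3, "gripper": 1}, {"slide": [-0.73, 0.93, -0.33], "turn": -0.37, "gripper": 1}]'

```text
time_s: 2.77
tcp_pos: [0.4538, 0.0011, 0.4259]
eef_rot: [-179.9, 0.1, -131.5]
contact_force: [1.3, -0.6, -0.4]
gripper_width: 0.0877
gripper_force: 0.0
```

send_rows --moves '[{"slide": [0, 0, 0], "turn": -0.07, "gripper": 1}, {"slide": [0, 0, 0], "turn": -0.15, "gripper": 1}, {"slide": [0, 0, 0], "turn": -0.22, "gripper": 1}, {"slide": [0, 0, 0], "turn": -0.3, "gripper": 1}, {"slide": [0, 0, 0], "turn": -0.37, "gripper": 1}]'

```text
time_s: 3.18
tcp_pos: [0.4533, -0.0008, 0.4247]
eef_rot: [-180.0, 0.0, -98.2]
contact_force: [-0.3, -0.5, -0.4]
gripper_width: 0.0875
gripper_force: 0.0
```

send_rows --moves '[{"slide": [0, 0, 0], "turn": -0.07, "gripper": 1}, {"slide": [0, -0.2, 0], "turn": -0.09, "gripper": 1}, {"slide": [0, -0.45, 0], "turn": -0.09, "gripper": 1}, {"slide": [0, -0.7, 0], "turn": -0.09, "gripper": 1}, {"slide": [0, -0.95, 0], "turn": -0.09, "gripper": 1}]'

```text
time_s: 3.6
tcp_pos: [0.5956, -0.0227, 0.425]
eef_rot: [-179.9, 0.0, -90.4]
contact_force: [0.8, 0.7, 0.6]
gripper_width: 0.0877
gripper_force: 0.0
```

send_rows --moves '[{"slide": [0, -0.2, 0], "turn": 0, "gripper": 1}, {"slide": [0, -0.45, 0], "turn": 0, "gripper": 1}, {"slide": [0, -0.7, 0], "turn": 0, "gripper": 1}, {"slide": [0, -0.95, 0], "turn": 0, "gripper": 1}, {"slide": [0, -1, 0], "turn": 0, "gripper": 1}]'

```text
time_s: 4.02
tcp_pos: [0.7482, -0.0234, 0.4189]
eef_rot: [179.6, -0.1, -90.5]
contact_force: [-0.3, 1.2, -3.6]
gripper_width: 0.0875
gripper_force: 0.0
```

send_rows --moves '[{"slide": [0, -0.2, 0], "turn": 0, "gripper": 1}, {"slide": [0, -0.45, 0], "turn": 0, "gripper": 1}, {"slide": [0, -0.7, 0], "turn": 0, "gripper": 1}, {"slide": [0, -0.95, 0], "turn": 0, "gripper": 1}, {"slide": [0, -1, 0], "turn": 0, "gripper": 1}]'

```text
time_s: 4.43
tcp_pos: [0.8882, -0.0252, 0.4136]
eef_rot: [179.8, -0.2, -90.5]
contact_force: [-36.0, 5.3, 7.1]
gripper_width: 0.0877
gripper_force: 0.0
```

```bash
python3 -c "
from h import *
print(get_state())"
```

```text
{'time_s': 4.4333, 'joints': array([  10.90628379,   47.79820179,   71.74802112,    0.1634995 ,
       -114.20837879,  -11.33724975]), 'qd': array([ -0.99382765,  17.50567311,   1.61053005,   3.7828471 ,
       -11.46480857,   2.05341815]), 'joint_torque': array([-1.33065552e+00, -4.84729743e+01,  1.06551733e+02,  1.42687820e+00,
       -2.65850566e+00, -6.89000404e-02]), 'tcp_pos': array([ 0.88821925, -0.02518414,  0.41357753]), 'eef_rot': array([179.77594442,  -0.19731813, -90.49728774]), 'contact_force': array([-36.00588093,   5.29770849,   7.14853122]), 'moment': array([ 1.54280548,  7.944059  , -0.23805908]), 'gripper_force': 0.0, 'gripper_width': 0.08768172825279735}
```

send_rows --moves '[{"slide": [0, 0, 0], "turn": 0, "gripper": 1}, {"slide": [0, 0, 0], "turn": 0, "gripper": 1}, {"slide": [0, 0, 0], "turn": 0, "gripper": 1}, {"slide": [0, 0, 0], "turn": 0, "gripper": 1}, {"slide": [0, 0, 0], "turn": 0, "gripper": 1}]'

```text
time_s: 4.85
tcp_pos: [0.887, -0.0247, 0.4248]
eef_rot: [-179.3, -0.0, -90.5]
contact_force: [0.1, 0.4, 0.0]
gripper_width: 0.0871
gripper_force: 0.0
```

```bash
python3 -c "
from h import *
s=get_state();print(s)
cap('scene','s1.png')"
```

```text
{'time_s': 4.85, 'joints': array([  10.95750523,   47.04001139,   71.71395965,    0.16591282,
       -113.9464123 ,  -11.36239497]), 'qd': array([-0.08252963,  0.17942555,  0.01369157, -0.17830316, -0.14957635,
        0.02978228]), 'joint_torque': array([ 1.50335563e-02, -8.66726947e+01,  3.00696874e+01,  6.67855158e+00,
        8.69943970e-02,  7.49421611e-05]), 'tcp_pos': array([ 0.88696598, -0.02465386,  0.42480999]), 'eef_rot': array([-1.79256932e+02, -4.46126328e-03, -9.04732225e+01]), 'contact_force': array([0.13829134, 0.44705403, 0.00069922]), 'moment': array([ 0.0373107 ,  0.17153206, -0.02188397]), 'gripper_force': 0.0, 'gripper_width': 0.08709038608912227}
```

View pics/s1.png

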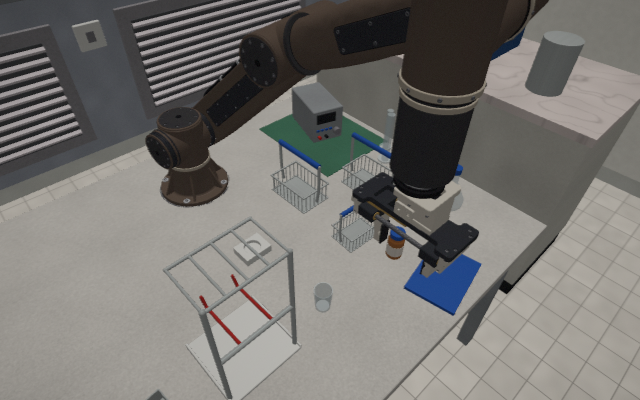

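The picture shows the gripper clear of everything at (415,230). The out-of-reach request came back leaning slightly the wanted way (0.7°, body towards -x). I'll see whether gentle overreach builds up that lean.

send_rows --moves '[{"slide": [0, -0.1, 0], "turn": 0, "gripper": 1}, {"slide": [0, -0.2, 0], "turn": 0, "gripper": 1}, {"slide": [0, -0.3, 0], "turn": 0, "gripper": 1}, {"slide": [0, -0.4, 0], "turn": 0, "gripper": 1}, {"slide": [0, -0.4, 0], "turn": 0, "gripper": 1}]'

```text
time_s: 5.32
tcp_pos: [0.9164, -0.0238, 0.3962]
eef_rot: [-177.7, -0.3, -90.5]
contact_force: [0.1, -0.3, -0.6]
gripper_width: 0.0879
gripper_force: 0.0
```

```bash
python3 -c "
from h import *
s=get_state();print(s['joints'],s['qd'],s['contact_force'],s['eef_rot'])"
```

```text
[  10.90514176   49.0167783    71.61407665    0.80703767 -110.4408389
  -11.0599333 ] [ 0.16539075 -0.28568665  0.15306334  0.11450284 -1.49776399 -0.16251545] [ 0.09059403 -0.32332449 -0.62498377] [-177.73874358   -0.31727935  -90.45714014]
```

send_rows --moves '[{"slide": [0, -0.25, 0], "turn": 0, "gripper": 1}, {"slide": [0, -0.5, 0], "turn": 0, "gripper": 1}, {"slide": [0, -0.75, 0], "turn": 0, "gripper": 1}, {"slide": [0, -1, 0], "turn": 0, "gripper": 1}, {"slide": [0, -1, 0], "turn": 0, "gripper": 1}]'

```text
time_s: 5.73
tcp_pos: [0.9574, -0.0233, 0.3539]
eef_rot: [-175.6, -0.6, -90.5]
contact_force: [0.4, 0.1, -0.5]
gripper_width: 0.0879
gripper_force: 0.0
```

```bash
python3 -c "
from h import *
s=get_state();print(s['joints'],s['qd'],s['contact_force'],s['eef_rot'])"
```

```text
[  10.73558726   51.93329019   71.63604327    1.49462079 -105.4587865
  -10.75024479] [-0.28528207  3.81098107  0.31171248  0.31518768  4.36227605  0.17049618] [ 0.40001902  0.10369661 -0.51955045] [-175.56241462   -0.59046709  -90.48931836]
```

send_rows --moves '[{"slide": [0, -0.3, -0.3], "turn": 0, "gripper": 1}, {"slide": [0, -0.6, -0.6], "turn": 0, "gripper": 1}, {"slide": [0, -0.9, -0.9], "turn": 0, "gripper": 1}, {"slide": [0, -1, -1], "turn": 0, "gripper": 1}, {"slide": [0, -1, -1], "turn": 0, "gripper": 1}]'

```text
time_s: 6.15
tcp_pos: [0.9456, -0.021, 0.4036]
eef_rot: [-173.0, -0.8, -90.5]
contact_force: [0.4, -0.1, 0.3]
gripper_width: 0.0878
gripper_force: 0.0
```

send_rows --moves '[{"slide": [0, -0.3, -0.3], "turn": 0, "gripper": 1}, {"slide": [0, -0.6, -0.6], "turn": 0, "gripper": 1}, {"slide": [0, -0.9, -0.9], "turn": 0, "gripper": 1}, {"slide": [0, -1, -1], "turn": 0, "gripper": 1}, {"slide": [0, -1, -1], "turn": 0, "gripper": 1}]'

```text
time_s: 6.57
tcp_pos: [0.934, -0.0182, 0.4438]
eef_rot: [-170.9, -1.1, -90.6]
contact_force: [-0.2, -0.8, 0.1]
gripper_width: 0.0876
gripper_force: 0.0
```

```bash
python3 -c "
from h import *
s=get_state();print(s['joints'],s['qd'],s['contact_force'],s['eef_rot'])"
```

```text
[  11.96590164   46.69201867   71.70355823    3.1583485  -106.38242704
  -11.30951268] [ 0.70854551 -2.5413455  -0.30944011  0.01307008 -3.00274249 -0.45270783] [-0.15174392 -0.80193045  0.07645489] [-170.94826088   -1.11502058  -90.55153586]
```

send_rows --moves '[{"slide": [0.16, -0.3, -0.15], "turn": 0, "gripper": 1}, {"slide": [0.32, -0.6, -0.3], "turn": 0, "gripper": 1}, {"slide": [0.48, -0.9, -0.4], "turn": 0, "gripper": 1}, {"slide": [0.64, -1, -0.5], "turn": 0, "gripper": 1}, {"slide": [0.8, -1, -0.5], "turn": 0, "gripper": 1}]'

```text
time_s: 6.98
tcp_pos: [0.9428, -0.0843, 0.4465]
eef_rot: [-169.0, -1.5, -90.6]
contact_force: [-0.1, 0.6, 0.4]
gripper_width: 0.0879
gripper_force: 0.0
```

send_rows --moves '[{"slide": [0.16, -0.3, -0.15], "turn": 0, "gripper": 1}, {"slide": [0.32, -0.6, -0.3], "turn": 0, "gripper": 1}, {"slide": [0.48, -0.9, -0.4], "turn": 0, "gripper": 1}, {"slide": [0.64, -1, -0.5], "turn": 0, "gripper": 1}, {"slide": [0.8, -1, -0.5], "turn": 0, "gripper": 1}]'

```text
time_s: 7.4
tcp_pos: [0.9469, -0.1408, 0.4555]
eef_rot: [-166.8, -2.0, -90.7]
contact_force: [0.9, -1.0, -0.5]
gripper_width: 0.0874
gripper_force: 0.0
```

```bash
python3 -c "
from h import *
s=get_state();print(s['joints'],s['qd'],s['contact_force'],s['eef_rot'])"
```

```text
[   4.34939085   46.2537682    71.64768394    3.21372853 -102.40474504
   -3.76592442] [-10.26396692  -0.34104226   0.02896677  -1.93783202  -0.33046829
   9.45993355] [ 0.93364252 -0.97355814 -0.46623327] [-166.81722249   -2.04887546  -90.70122543]
```

send_rows --moves '[{"slide": [-0.1, -0.3, -0.15], "turn": 0, "gripper": 1}, {"slide": [-0.2, -0.6, -0.3], "turn": 0, "gripper": 1}, {"slide": [-0.3, -0.9, -0.4], "turn": 0, "gripper": 1}, {"slide": [-0.3, -1, -0.5], "turn": 0, "gripper": 1}, {"slide": [-0.3, -1, -0.5], "turn": 0, "gripper": 1}]'

```text
time_s: 7.82
tcp_pos: [0.9601, -0.0912, 0.4704]
eef_rot: [-164.6, -2.5, -90.7]
contact_force: [0.1, 0.6, 0.5]
gripper_width: 0.0874
gripper_force: 0.0
```

send_rows --moves '[{"slide": [-0.1, -0.3, -0.1], "turn": 0, "gripper": 1}, {"slide": [-0.2, -0.6, -0.2], "turn": 0, "gripper": 1}, {"slide": [-0.3, -0.9, -0.2], "turn": 0, "gripper": 1}, {"slide": [-0.3, -1, -0.2], "turn": 0, "gripper": 1}, {"slide": [-0.3, -1, -0.2], "turn": 0, "gripper": 1}]'

```text
time_s: 8.23
tcp_pos: [0.9857, -0.0491, 0.464]
eef_rot: [-162.4, -2.8, -90.9]
contact_force: [0.6, -0.8, -0.9]
gripper_width: 0.0874
gripper_force: 0.0
```

```bash
python3 -c "
from h import *
s=get_state();print(s['joints'],s['qd'],s['contact_force'],s['eef_rot'])"
```

```text
[ 10.69155291  46.80824878  71.60629407   6.19871479 -97.94042385
  -9.37095243] [ 1.82382835  2.49769204 -0.05159509  0.83401265  2.30314812 -2.33216319] [ 0.63267926 -0.76131355 -0.85366372] [-162.35142614   -2.83010889  -90.88645985]
```

send_rows --moves '[{"slide": [0.2, -0.1, 0], "turn": 0, "gripper": 1}, {"slide": [0.4, -0.2, 0], "turn": 0, "gripper": 1}, {"slide": [0.6, -0.3, 0], "turn": 0, "gripper": 1}, {"slide": [0.8, -0.4, 0], "turn": 0, "gripper": 1}, {"slide": [1, -0.5, 0], "turn": 0, "gripper": 1}]'

```text
time_s: 8.65
tcp_pos: [0.9948, -0.1719, 0.4555]
eef_rot: [-160.2, -3.4, -91.2]
contact_force: [0.4, 0.7, 0.1]
gripper_width: 0.0874
gripper_force: 0.0
```

send_rows --moves '[{"slide": [0.2, -0.1, 0], "turn": 0, "gripper": 1}, {"slide": [0.4, -0.2, 0], "turn": 0, "gripper": 1}, {"slide": [0.6, -0.3, 0], "turn": 0, "gripper": 1}, {"slide": [0.8, -0.4, 0], "turn": 0, "gripper": 1}, {"slide": [1, -0.5, 0], "turn": 0, "gripper": 1}]'

```text
time_s: 9.07
tcp_pos: [0.9944, -0.2776, 0.4447]
eef_rot: [-158.1, -4.1, -91.4]
contact_force: [0.3, -0.7, -0.2]
gripper_width: 0.0877
gripper_force: 0.0
```

```bash
python3 -c "
from h import *
s=get_state();print(s['joints'],s['qd'],s['contact_force'],s['eef_rot'])"
```

```text
[ -3.82307711  48.10330724  71.64799838   2.8949967  -91.49712132
   3.82124766] [-11.9181317    1.78184338   0.02178875  -4.13682244   2.74770652
  11.20381133] [ 0.32330821 -0.70710156 -0.24413417] [-158.13430416   -4.08387409  -91.43056105]
```

send_rows --moves '[{"slide": [0, -0.3, 0], "turn": 0, "gripper": 1}, {"slide": [0, -0.6, 0], "turn": 0, "gripper": 1}, {"slide": [0, -0.9, 0], "turn": 0, "gripper": 1}, {"slide": [0, -1, 0], "turn": 0, "gripper": 1}, {"slide": [0, -1, 0], "turn": 0, "gripper": 1}]'

```text
time_s: 9.48
tcp_pos: [1.0283, -0.251, 0.4349]
eef_rot: [-155.9, -4.8, -91.6]
contact_force: [0.2, 1.5, -0.3]
gripper_width: 0.0876
gripper_force: 0.0
```

send_rows --moves '[{"slide": [-0.2, -0.2, 0], "turn": 0, "gripper": 1}, {"slide": [-0.4, -0.4, 0], "turn": 0, "gripper": 1}, {"slide": [-0.6, -0.6, 0], "turn": 0, "gripper": 1}, {"slide": [-0.8, -0.8, 0], "turn": 0, "gripper": 1}, {"slide": [-1, -0.9, 0], "turn": 0, "gripper": 1}]'

```text
time_s: 9.9
tcp_pos: [1.0711, -0.1272, 0.4323]
eef_rot: [-153.8, -5.2, -91.9]
contact_force: [-0.2, 0.3, 0.3]
gripper_width: 0.0881
gripper_force: 0.0
```

```bash
python3 -c "
from h import *
s=get_state();print(s['joints'],s['qd'],s['contact_force'],s['eef_rot'])"
```

```text
[  6.30727965  50.79540918  71.6563486    8.29021947 -85.40652398
  -5.7602985 ] [ 15.77864793   2.82487969   0.03859264   6.62844732   1.01278912
 -15.2329536 ] [-0.22913997  0.28860357  0.31137878] [-153.75552811   -5.2209436   -91.87544032]
```

send_rows --moves '[{"slide": [-0.2, -0.1, 0], "turn": 0, "gripper": 1}, {"slide": [-0.4, -0.2, 0], "turn": 0, "gripper": 1}, {"slide": [-0.6, -0.3, 0], "turn": 0, "gripper": 1}, {"slide": [-0.8, -0.4, 0], "turn": 0, "gripper": 1}, {"slide": [-1, -0.4, 0], "turn": 0, "gripper": 1}]'

```text
time_s: 10.32
tcp_pos: [1.0957, 0.0137, 0.4254]
eef_rot: [-151.9, -5.3, -92.0]
contact_force: [-0.2, -0.6, 0.1]
gripper_width: 0.0882
gripper_force: 0.0
```

send_rows --moves '[{"slide": [-0.2, -0.1, 0], "turn": 0, "gripper": 1}, {"slide": [-0.4, -0.2, 0], "turn": 0, "gripper": 1}, {"slide": [-0.6, -0.3, 0], "turn": 0, "gripper": 1}, {"slide": [-0.8, -0.4, 0], "turn": 0, "gripper": 1}, {"slide": [-1, -0.4, 0], "turn": 0, "gripper": 1}]'

```text
time_s: 10.73
tcp_pos: [1.1058, 0.1388, 0.4134]
eef_rot: [-149.9, -5.3, -92.0]
contact_force: [0.4, 0.1, 0.1]
gripper_width: 0.0878
gripper_force: 0.0
```

send_rows --moves '[{"slide": [-0.2, -0.1, 0], "turn": 0, "gripper": 1}, {"slide": [-0.4, -0.2, 0], "turn": 0, "gripper": 1}, {"slide": [-0.6, -0.3, 0], "turn": 0, "gripper": 1}, {"slide": [-0.8, -0.4, 0], "turn": 0, "gripper": 1}, {"slide": [-1, -0.4, 0], "turn": 0, "gripper": 1}]'

```text
time_s: 11.15
tcp_pos: [1.105, 0.2499, 0.3994]
eef_rot: [-147.7, -5.0, -91.8]
contact_force: [-1.3, -0.3, 0.5]
gripper_width: 0.0879
gripper_force: 0.0
```

```bash
python3 -c "
from h import *
s=get_state();print(s['joints'],s['qd'],s['contact_force'],s['eef_rot'])"
```

```text
[ 28.41844466  56.31136879  71.66727619  19.76837882 -79.28388702
 -27.96087333] [ 13.4483868    4.01424992   0.06404823   5.69727475  -0.74955308
 -14.08835742] [-1.27159824 -0.32449586  0.45624793] [-147.73714923   -4.98868828  -91.81573951]
```

send_rows --moves '[{"slide": [-0.2, 0, 0], "turn": 0, "gripper": 1}, {"slide": [-0.4, 0, 0], "turn": 0, "gripper": 1}, {"slide": [-0.6, 0, 0], "turn": 0, "gripper": 1}, {"slide": [-0.8, 0, 0], "turn": 0, "gripper": 1}, {"slide": [-1, 0, 0], "turn": 0, "gripper": 1}]'

```text
time_s: 11.57
tcp_pos: [1.0836, 0.3866, 0.3719]
eef_rot: [-146.0, -4.6, -91.5]
contact_force: [0.9, 1.1, -0.0]
gripper_width: 0.0874
gripper_force: 0.0
```

send_rows --moves '[{"slide": [-0.2, 0.1, 0], "turn": 0, "gripper": 1}, {"slide": [-0.4, 0.1, 0], "turn": 0, "gripper": 1}, {"slide": [-0.6, 0.1, 0], "turn": 0, "gripper": 1}, {"slide": [-0.8, 0.1, 0], "turn": 0, "gripper": 1}, {"slide": [-1, 0.1, 0], "turn": 0, "gripper": 1}]'

```text
time_s: 11.98
tcp_pos: [1.048, 0.516, 0.3371]
eef_rot: [-144.3, -4.0, -91.0]
contact_force: [0.0, 0.0, 0.5]
gripper_width: 0.0875
gripper_force: 0.0
```

```bash
python3 -c "
from h import *
s=get_state();print(s['joints'],s['qd'],s['contact_force'],s['eef_rot'])"
```

```text
[ 43.08248935  62.13374042  71.65091971  27.35777612 -76.10416785
 -43.94890991] [ 1.34439953e+01  6.10046966e+00  1.20492062e-02  7.16017736e+00
  3.99592066e+00 -1.53882041e+01] [0.01025933 0.04713538 0.45519651] [-144.34268093   -3.95156596  -91.04973077]
```

```bash
cat >> h.py <<'E'
def turn_for(yaw):
    """turn (units) so that tool y is square to a level bar of this yaw, and pose"""
    s=get_state(); R=Ro.from_euler('xyz',s['eef_rot'],degrees=True).as_matrix()
    b=np.array([-np.sin(yaw),np.cos(yaw),0])
    f=lambda t:(R@Ro.from_euler('z',t,degrees=True).as_matrix())[:,1]@b
    from scipy.optimize import brentq
    return brentq(f,-45,45)/90
def plan(targets,turn=0):
    """slides (units) for successive grasp-point targets in world from the present pose"""
    s=get_state(); R=Ro.from_euler('xyz',s['eef_rot'],degrees=True).as_matrix()
    g=s['tcp_pos']-.019*R[:,2]; print('grasp',g.round(4),'z',R[:,2].round(3),'y',R[:,1].round(3))
    for t in targets:
        print(t,'->',(R.T@(np.array(t)-g)/.15).round(3))
        g=np.array(t)
E
python3 - <<'E'
from h import *
print(turn_for(np.radians(-1.56)),turn_for(np.radians(.55)))
plan([(.8,.36,.40),(.46,.253,.30),(.557,.253,.135)])
E
```

```text
0.030230275700395257 0.011153564797986727
grasp [1.037  0.5173 0.3525] z [ 0.582 -0.067 -0.811] y [-0.813 -0.025 -0.582]
(0.8, 0.36, 0.4) -> [ 1.096  1.127 -1.106]
(0.46, 0.253, 0.3) -> [ 0.707  2.249 -0.731]
(0.557, 0.253, 0.135) -> [-0.088  0.114  1.268]
```

send_rows --moves '[{"slide": [0.09, 0.17, -0.15], "turn": 0, "gripper": 1}, {"slide": [0.18, 0.34, -0.3], "turn": 0, "gripper": 1}, {"slide": [0.27, 0.51, -0.4], "turn": 0, "gripper": 1}, {"slide": [0.36, 0.68, -0.5], "turn": 0, "gripper": 1}, {"slide": [0.45, 0.84, -0.6], "turn": 0, "gripper": 1}]'

```text
time_s: 12.4
tcp_pos: [0.9225, 0.4627, 0.3432]
eef_rot: [-144.3, -3.9, -91.1]
contact_force: [0.3, 1.4, 1.5]
gripper_width: 0.0877
gripper_force: 0.0
```

send_rows --moves '[{"slide": [0.09, 0.17, -0.1], "turn": 0, "gripper": 1}, {"slide": [0.18, 0.34, -0.2], "turn": 0, "gripper": 1}, {"slide": [0.27, 0.51, -0.3], "turn": 0, "gripper": 1}, {"slide": [0.36, 0.68, -0.4], "turn": 0, "gripper": 1}, {"slide": [0.45, 0.84, -0.5], "turn": 0, "gripper": 1}]'

```text
time_s: 12.82
tcp_pos: [0.7746, 0.3967, 0.3366]
eef_rot: [-144.3, -3.9, -91.1]
contact_force: [0.8, 0.3, 1.1]
gripper_width: 0.0876
gripper_force: 0.0
```

send_rows --moves '[{"slide": [0.09, 0.17, -0.08], "turn": 0, "gripper": 1}, {"slide": [0.18, 0.34, -0.16], "turn": 0, "gripper": 1}, {"slide": [0.27, 0.51, -0.24], "turn": 0, "gripper": 1}, {"slide": [0.36, 0.68, -0.32], "turn": 0, "gripper": 1}, {"slide": [0.45, 0.84, -0.4], "turn": 0, "gripper": 1}]'

```text
time_s: 13.23
tcp_pos: [0.6364, 0.3303, 0.3164]
eef_rot: [-144.3, -3.9, -91.1]
contact_force: [-0.4, 0.1, 0.6]
gripper_width: 0.0879
gripper_force: 0.0
```

send_rows --moves '[{"slide": [0.09, 0.17, -0.08], "turn": 0.01, "gripper": 1}, {"slide": [0.18, 0.34, -0.16], "turn": 0.02, "gripper": 1}, {"slide": [0.27, 0.51, -0.24], "turn": 0.03, "gripper": 1}, {"slide": [0.36, 0.68, -0.3], "turn": 0.03, "gripper": 1}, {"slide": [0.45, 0.84, -0.34], "turn": 0.03, "gripper": 1}]'

```text
time_s: 13.65
tcp_pos: [0.5034, 0.2635, 0.2895]
eef_rot: [-144.1, -2.2, -93.3]
contact_force: [0.2, 0.8, 0.1]
gripper_width: 0.0872
gripper_force: 0.0
```

```bash
python3 - <<'E'
from h import *
print(get_state()['joints'],turn_for(np.radians(-1.56)))
plan([(.48,.253,.243),(.557,.253,.136)])
E
```

```text
[  63.36528099   -5.52806945  -47.61323113   49.83007847  -46.0921143
 -101.08303568] -0.0009679642894769827
grasp [0.4923 0.2647 0.3049] z [ 0.583 -0.065 -0.81 ] y [-0.81   0.024 -0.586]
(0.48, 0.253, 0.243) -> [0.066 0.306 0.292]
(0.557, 0.253, 0.136) -> [-0.057  0.002  0.877]
```

send_rows --moves '[{"slide": [0.02, 0.1, 0.1], "turn": 0, "gripper": 1}, {"slide": [0.04, 0.2, 0.2], "turn": 0, "gripper": 1}, {"slide": [0.066, 0.306, 0.292], "turn": 0, "gripper": 1}, {"slide": [0.066, 0.306, 0.292], "turn": 0, "gripper": 1}, {"slide": [0.066, 0.306, 0.292], "turn": 0, "gripper": 1}]'

```text
time_s: 14.07
tcp_pos: [0.4924, 0.2516, 0.2271]
eef_rot: [-144.2, -2.4, -93.3]
contact_force: [-0.1, 0.1, 1.6]
gripper_width: 0.0875
gripper_force: 0.0
```

```bash
python3 - <<'E'
from h import *
print(get_state()['joints'])
plan([(.557,.253,.136)])
d=cap('scene'); t=cap('top')
H=lambda i,w,h:cv2.resize(i,(w,h),interpolation=cv2.INTER_CUBIC)
cv2.imwrite('pics/g1.png',np.hstack([H(d['img'][120:280,270:430],400,400),H(t['img'][120:280,180:340],400,400)])[:,:,::-1])
print(proj(d,(.557,.253,.135)),proj(t,(.557,.253,.135)))
E
```

```text
[  59.75410364   -3.62279387  -56.00538501   60.09917326  -38.27957762
 -111.32231628]
grasp [0.4813 0.2528 0.2425] z [ 0.582 -0.068 -0.81 ] y [-0.811  0.022 -0.584]
(0.557, 0.253, 0.136) -> [-0.06   0.006  0.869]
[359.27645818 203.83920405] [256.15053032 192.05537273]
```

View pics/g1.png

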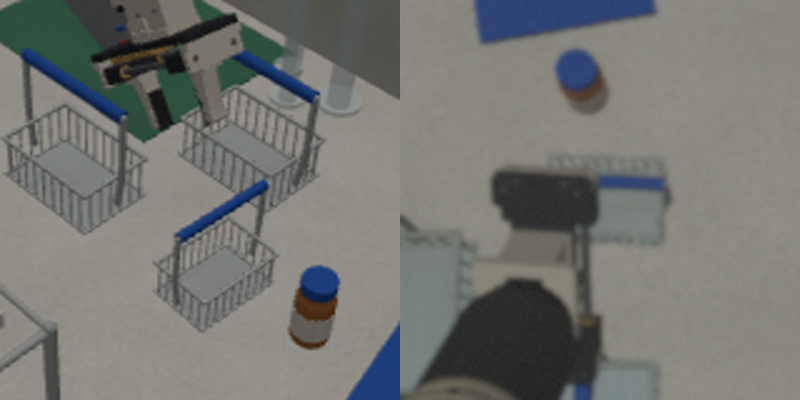

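The picture shows the hand behind and above the small basket (scene crop (220,255)), nothing touched, and the handle where expected. I'll go in along the tool axis now.

send_rows --moves '[{"slide": [-0.01, 0, 0.2], "turn": 0, "gripper": 1}, {"slide": [-0.03, 0, 0.4], "turn": 0, "gripper": 1}, {"slide": [-0.04, 0, 0.6], "turn": 0, "gripper": 1}, {"slide": [-0.05, 0, 0.75], "turn": 0, "gripper": 1}, {"slide": [-0.06, 0.006, 0.87], "turn": 0, "gripper": 1}]'

```text
time_s: 14.58
tcp_pos: [0.5606, 0.2509, 0.1329]
eef_rot: [-145.4, -3.0, -94.6]
contact_force: [0.7, -1.7, -0.2]
gripper_width: 0.0877
gripper_force: 0.0
```

```bash
python3 - <<'E'
from h import *
print(get_state()['joints'])
plan([(.557,.253,.136)])
d=cap('scene'); t=cap('top')
H=lambda i,w,h:cv2.resize(i,(w,h),interpolation=cv2.INTER_CUBIC)
cv2.imwrite('pics/g2.png',np.hstack([H(d['img'][150:270,300:420],400,400),H(t['img'][140:260,200:320],400,400)])[:,:,::-1])
E
```

```text
[  37.07690215    8.60705824  -58.03722066   95.12742618  -24.29467877
 -130.78612529]
grasp [0.5499 0.2526 0.1485] z [ 0.562 -0.089 -0.822] y [-0.823  0.037 -0.567]
(0.557, 0.253, 0.136) -> [-0.011  0.009  0.095]
```

View pics/g2.png

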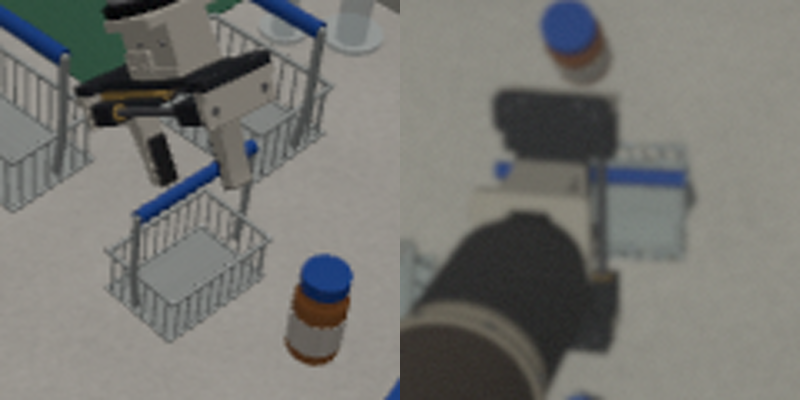

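The picture shows the fingers straddling the handle (scene crop (195,175)), about 14 mm short. Joints 3 and 4 are near their limits, so I'll creep in gently.

send_rows --moves '[{"slide": [0, 0, 0.03], "turn": 0, "gripper": 1}, {"slide": [-0.01, 0, 0.06], "turn": 0, "gripper": 1}, {"slide": [-0.01, 0, 0.09], "turn": 0, "gripper": 1}, {"slide": [-0.01, 0.01, 0.1], "turn": 0, "gripper": 1}, {"slide": [-0.01, 0.01, 0.1], "turn": 0, "gripper": 1}]'

```text
time_s: 15.1
tcp_pos: [0.5639, 0.2583, 0.1273]
eef_rot: [-145.7, -3.5, -94.0]
contact_force: [-1.1, -1.1, -0.1]
gripper_width: 0.0875
gripper_force: 0.0
```

```bash
python3 - <<'E'
from h import *
print(get_state()['joints'],turn_for(np.radians(-1.56)))
plan([(.557,.253,.136)])
E
```

```text
[  37.34355408    9.68279434  -57.43388266   95.46014853  -24.30670238
 -130.6966258 ] -0.00023007265377344128
grasp [0.5532 0.26   0.143 ] z [ 0.559 -0.089 -0.824] y [-0.826  0.023 -0.563]
(0.557, 0.253, 0.136) -> [0.042 0.004 0.056]
```

send_rows --moves '[{"slide": [0.01, 0, 0.02], "turn": 0, "gripper": 1}, {"slide": [0.02, 0, 0.04], "turn": 0, "gripper": 1}, {"slide": [0.02, 0, 0.06], "turn": 0, "gripper": 1}, {"slide": [0.02, 0, 0.07], "turn": 0, "gripper": 1}, {"slide": [0.02, 0, 0.07], "turn": 0, "gripper": 1}]'

```text
time_s: 15.52
tcp_pos: [0.5693, 0.2553, 0.1225]
eef_rot: [-146.1, -3.8, -94.2]
contact_force: [0.2, 0.5, 0.2]
gripper_width: 0.0875
gripper_force: 0.0
```

```bash
python3 - <<'E'
from h import *
print(get_state()['joints'],turn_for(np.radians(-1.56)))
plan([(.557,.253,.136)])
E
```

```text
[  36.68932798   10.4294504   -57.01021739   95.45642716  -24.10136932
 -130.35171809] -0.0013363780991640611
grasp [0.5588 0.2571 0.1383] z [ 0.552 -0.095 -0.828] y [-0.83   0.025 -0.557]
(0.557, 0.253, 0.136) -> [0.027 0.018 0.009]
```

send_rows --newtons 35 --moves '[{"slide": [0, 0.01, 0], "turn": 0, "gripper": 0.5}, {"slide": [0, 0.02, 0], "turn": 0, "gripper": 0}, {"slide": [0, 0.02, 0], "turn": 0, "gripper": 0}, {"slide": [0, 0.02, 0], "turn": 0, "gripper": 0}, {"slide": [0, 0.02, 0], "turn": 0, "gripper": 0}]'

```text
time_s: 15.93
tcp_pos: [0.5665, 0.2557, 0.1217]
eef_rot: [-146.1, -3.8, -94.2]
contact_force: [-0.1, -0.0, -0.2]
gripper_width: 0.0596
gripper_force: 0.0
```

send_rows --moves '[{"slide": [0, 0, 0], "turn": 0, "gripper": 0}, {"slide": [0, 0, 0], "turn": 0, "gripper": 0}, {"slide": [0, 0, 0], "turn": 0, "gripper": 0}, {"slide": [0, 0, 0], "turn": 0, "gripper": 0}, {"slide": [0, 0, 0], "turn": 0, "gripper": 0}]'

```text
time_s: 16.35
tcp_pos: [0.5666, 0.2557, 0.1216]
eef_rot: [-146.1, -3.8, -94.2]
contact_force: [-0.2, -0.5, -0.1]
gripper_width: 0.0263
gripper_force: 0.0
```

```bash
python3 - <<'E'
from h import *
print(get_state()['joints'])
plan([(.54,.25,.25),(.45,.0,.33),(.50,-.232,.25),(.54,-.232,.225),(.588,-.232,.220),(.59,-.232,.178)])
E
```

```text
[  36.93194636   10.36219406  -57.23010235   95.45419445  -24.20427324
 -130.60945298]
grasp [0.5561 0.2575 0.1374] z [ 0.552 -0.096 -0.828] y [-0.831  0.025 -0.556]
(0.54, 0.25, 0.25) -> [ 0.107 -0.33  -0.676]
(0.45, 0.0, 0.33) -> [ 1.738  0.161 -0.613]
(0.5, -0.232, 0.25) -> [ 1.479 -0.018  0.774]
(0.54, -0.232, 0.225) -> [-0.031 -0.129  0.285]
(0.588, -0.232, 0.22) -> [-0.026 -0.247  0.204]
(0.59, -0.232, 0.178) -> [-0.019  0.145  0.239]
```

send_rows --moves '[{"slide": [0, 0, 0], "turn": 0, "gripper": 0}, {"slide": [0, 0, 0], "turn": 0, "gripper": 0}, {"slide": [0, 0, 0], "turn": 0, "gripper": 0}, {"slide": [0, 0, 0], "turn": 0, "gripper": 0}, {"slide": [0, 0, 0], "turn": 0, "gripper": 0}]'

```text
time_s: 16.77
tcp_pos: [0.5664, 0.2557, 0.1214]
eef_rot: [-146.1, -3.8, -94.2]
contact_force: [-1.1, 0.0, -0.5]
gripper_width: 0.0129
gripper_force: 35.0
```

send_rows --moves '[{"slide": [0.0, -0.02, -0.03], "turn": 0, "gripper": 0}, {"slide": [0.01, -0.06, -0.09], "turn": 0, "gripper": 0}, {"slide": [0.02, -0.1, -0.15], "turn": 0, "gripper": 0}, {"slide": [0.02, -0.14, -0.2], "turn": 0, "gripper": 0}, {"slide": [0.02, -0.15, -0.22], "turn": 0, "gripper": 0}]'

```text
time_s: 17.18
tcp_pos: [0.5667, 0.2554, 0.1621]
eef_rot: [-146.1, -3.7, -94.2]
contact_force: [-0.1, 0.1, -2.9]
gripper_width: 0.0129
gripper_force: 35.0
```

```bash
python3 - <<'E'
from h import *
s=get_state();print(s['joints'],s['moment'],s['gripper_force'])
plan([(.55,.25,.25)])
d=cap('scene'); t=cap('top')
H=lambda i,w,h:cv2.resize(i,(w,h),interpolation=cv2.INTER_CUBIC)
cv2.imwrite('pics/g3.png',np.hstack([H(d['img'][150:270,300:420],400,400),H(t['img'][140:260,200:320],400,400)])[:,:,::-1])
E
```

```text
[  44.40447733    7.24451507  -54.56321475   77.2437497   -27.75183185
 -117.92059014] [0.66996289 2.70036164 0.0818718 ] 34.99902963638306
grasp [0.5562 0.2572 0.1779] z [ 0.552 -0.095 -0.829] y [-0.831  0.025 -0.556]
(0.55, 0.25, 0.25) -> [ 0.082 -0.234 -0.417]
```

View pics/g3.png

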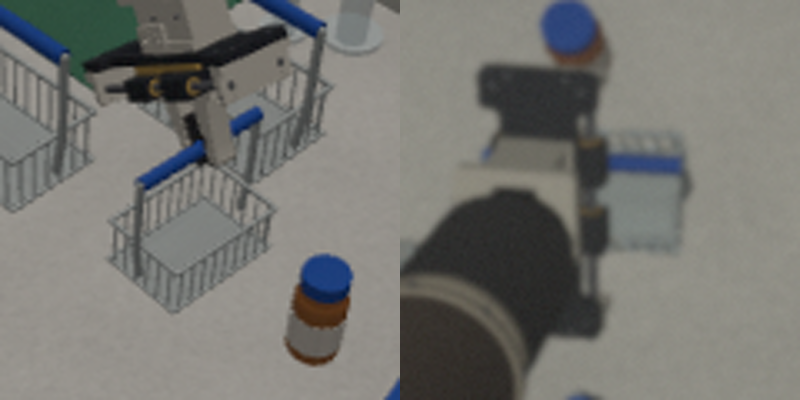

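The picture shows the basket lifted about 40 mm, hanging level from the fingers (crop (205,155)), with the jar undisturbed.

send_rows --moves '[{"slide": [0.01, -0.04, -0.07], "turn": 0, "gripper": 0}, {"slide": [0.03, -0.09, -0.17], "turn": 0, "gripper": 0}, {"slide": [0.05, -0.15, -0.27], "turn": 0, "gripper": 0}, {"slide": [0.07, -0.2, -0.36], "turn": 0, "gripper": 0}, {"slide": [0.08, -0.23, -0.42], "turn": 0, "gripper": 0}]'

```text
time_s: 17.7
tcp_pos: [0.5597, 0.2482, 0.2344]
eef_rot: [-146.1, -3.8, -94.3]
contact_force: [0.6, 0.2, -3.6]
gripper_width: 0.0134
gripper_force: 35.0
```

```bash
python3 - <<'E'
from h import *
s=get_state();print(s['joints'],turn_for(np.radians(-1.56)),turn_for(np.radians(.55)))
plan([(.545,.11,.25),(.535,-.03,.25),(.528,-.15,.235),(.525,-.234,.23)])
E
```

```text
[  52.76332824    1.80653731  -48.1418734    55.97622665  -36.89256048
 -101.07086381] -0.0015392329400972953 -0.021122577478642934
grasp [0.5492 0.2501 0.2501] z [ 0.552 -0.096 -0.828] y [-0.831  0.025 -0.556]
(0.545, 0.11, 0.25) -> [0.931 0.    0.075]
(0.535, -0.03, 0.25) -> [0.934 0.032 0.053]
(0.528, -0.15, 0.235) -> [0.793 0.074 0.134]
(0.525, -0.234, 0.23) -> [0.557 0.021 0.07 ]
```

send_rows --moves '[{"slide": [0.1, 0, 0.01], "turn": 0, "gripper": 0}, {"slide": [0.29, 0, 0.02], "turn": -0.01, "gripper": 0}, {"slide": [0.5, 0, 0.04], "turn": -0.02, "gripper": 0}, {"slide": [0.72, 0, 0.06], "turn": -0.02, "gripper": 0}, {"slide": [0.93, 0, 0.075], "turn": -0.02, "gripper": 0}]'

```text
time_s: 18.12
tcp_pos: [0.5545, 0.1063, 0.232]
eef_rot: [-146.3, -4.9, -92.7]
contact_force: [1.0, 0.1, -3.3]
gripper_width: 0.0129
gripper_force: 35.0
```

send_rows --moves '[{"slide": [0.2, 0.01, 0.01], "turn": 0, "gripper": 0}, {"slide": [0.4, 0.01, 0.02], "turn": 0, "gripper": 0}, {"slide": [0.6, 0.02, 0.03], "turn": 0, "gripper": 0}, {"slide": [0.77, 0.03, 0.04], "turn": 0, "gripper": 0}, {"slide": [0.93, 0.03, 0.053], "turn": 0, "gripper": 0}]'

```text
time_s: 18.53
tcp_pos: [0.5496, -0.0334, 0.2369]
eef_rot: [-146.2, -4.8, -92.8]
contact_force: [0.2, -0.2, -4.8]
gripper_width: 0.0128
gripper_force: 35.0
```

```bash
python3 - <<'E'
from h import *
s=get_state();print(s['joints'],turn_for(np.radians(.55)))
plan([(.528,-.13,.24),(.52,-.234,.235)])
E
```

```text
[ 18.88988082  -9.8316237  -58.27418801  55.95644445 -19.0368214
 -70.40903318] -0.0018639833935431202
grasp [ 0.5391 -0.0316  0.2526] z [ 0.552 -0.097 -0.828] y [-0.833 -0.005 -0.554]
(0.528, -0.13, 0.24) -> [0.65  0.111 0.093]
(0.52, -0.234, 0.235) -> [0.69  0.066 0.065]
```

send_rows --moves '[{"slide": [0.14, 0, 0.01], "turn": 0, "gripper": 0}, {"slide": [0.28, 0.02, 0.03], "turn": 0, "gripper": 0}, {"slide": [0.42, 0.05, 0.05], "turn": 0, "gripper": 0}, {"slide": [0.54, 0.09, 0.07], "turn": 0, "gripper": 0}, {"slide": [0.65, 0.11, 0.09], "turn": 0, "gripper": 0}]'

```text
time_s: 18.95
tcp_pos: [0.5367, -0.1318, 0.2224]
eef_rot: [-146.5, -4.8, -92.8]
contact_force: [-0.5, 0.0, -5.0]
gripper_width: 0.0131
gripper_force: 35.0
```

```bash
python3 - <<'E'
from h import *
s=get_state();print(s['joints'],turn_for(np.radians(.55)))
plan([(.52,-.234,.235)])
E
```

```text
[  6.09349933  -8.96044142 -57.92907475  47.6113249  -12.13764083
 -51.81618433] -0.0018559368546453862
grasp [ 0.5263 -0.1299  0.2381] z [ 0.548 -0.098 -0.831] y [-0.835 -0.005 -0.551]
(0.52, -0.234, 0.235) -> [0.691 0.05  0.062]
```

send_rows --moves '[{"slide": [0.12, 0, 0.01], "turn": 0, "gripper": 0}, {"slide": [0.27, 0.01, 0.02], "turn": 0, "gripper": 0}, {"slide": [0.42, 0.03, 0.03], "turn": 0, "gripper": 0}, {"slide": [0.56, 0.04, 0.04], "turn": 0, "gripper": 0}, {"slide": [0.66, 0.04, 0.05], "turn": 0, "gripper": 0}]'

```text
time_s: 19.37
tcp_pos: [0.5312, -0.2308, 0.2212]
eef_rot: [-146.5, -4.8, -92.8]
contact_force: [0.2, -0.8, -4.0]
gripper_width: 0.0127
gripper_force: 35.0
```

```bash
python3 - <<'E'
from h import *
s=get_state();print(s['joints'],turn_for(np.radians(.55)))
plan([(.52,-.234,.235)])
d=cap('scene'); t=cap('top')
H=lambda i,w,h:cv2.resize(i,(w,h),interpolation=cv2.INTER_CUBIC)
cv2.imwrite('pics/p1.png',np.hstack([H(d['img'][170:400,130:330],400,460),H(t['img'][100:260,370:530],400,400)[:,:] if 0 else H(t['img'][70:254,370:530],400,460)])[:,:,::-1])
E
```

```text
[ -1.81242943  -5.33747345 -46.27187981  16.55917688 -16.17827683
 -14.14377221] -0.0020666909770250437
grasp [ 0.5208 -0.2289  0.237 ] z [ 0.548 -0.097 -0.831] y [-0.835 -0.005 -0.55 ]
(0.52, -0.234, 0.235) -> [0.033 0.012 0.011]
```

View pics/p1.png

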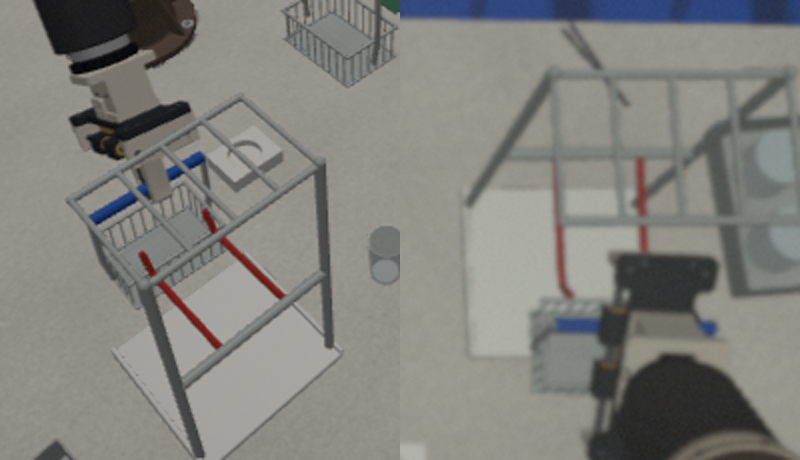

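The picture shows the basket held in front of the prongs and below shelf height. Handle ends in scene are (176,278) and (231,248); beaker and cradle are untouched. I'll check the handle's position against the stand.

```bash
python3 - <<'E'
from h import *
d=cap('scene');t=cap('top')
a,ea=tri(d,(176,278.5),t,(496,201.2)); b,eb=tri(d,(231.5,248.5),t,(432.4,200))
print(a,ea,b,eb,(a+b)/2,np.degrees(np.arctan2(-(b-a)[0],(b-a)[1])))
for m in bars(d['img'],'b'): print(m)
plan([(.541,-.230,.227),(.588,-.230,.224),(.588,-.230,.183)])
E
```

```text
[ 0.52223216 -0.30474656  0.24417881] [np.float64(0.002583933518731008), np.float64(0.002583933518731045)] [ 0.52462956 -0.16402284  0.23403674] [np.float64(0.0018854045328829442), np.float64(0.0018854045328829617)] [ 0.52343086 -0.2343847   0.23910778] -0.9760085175269088
(array([352.19402152, 133.6649285 ]), array([395.12140817, 158.51762765]), 4.96481466293335, np.int32(243))
(array([278.84613706, 140.23077534]), array([318.76921938, 166.84615948]), 4.992301940917969, np.int32(232))
(array([451.44123777, 168.23532461]), array([461.5588843 , 170.76473642]), 10.429031372070312, np.int32(102))
(array([397.5, 227. ]), array([397.5, 240. ]), 13.0, np.int32(165))
(array([455.80542757, 250.43627893]), array([428.18260954, 301.43225135]), 56.421234130859375, np.int32(3060))
(array([230.60003678, 248.20001238]), array([222.60003646, 252.20001203]), 4.472135543823242, np.int32(43))
(array([196.82468378, 267.96993812]), array([176.12966193, 279.9512655 ]), 5.2381062507629395, np.int32(125))
grasp [ 0.5219 -0.2281  0.2378] z [ 0.549 -0.097 -0.83 ] y [-0.834 -0.004 -0.551]
(0.541, -0.23, 0.227) -> [-0.    -0.067  0.131]
(0.588, -0.23, 0.224) -> [-0.017 -0.25   0.189]
(0.588, -0.23, 0.183) -> [-0.023  0.151  0.227]
```

send_rows --moves '[{"slide": [0, 0, 0.05], "turn": 0, "gripper": 0}, {"slide": [-0.01, 0.01, 0.1], "turn": 0, "gripper": 0}, {"slide": [-0.02, -0.06, 0.15], "turn": 0, "gripper": 0}, {"slide": [-0.03, -0.13, 0.2], "turn": 0, "gripper": 0}, {"slide": [-0.03, -0.19, 0.25], "turn": 0, "gripper": 0}]'

```text
time_s: 19.98
tcp_pos: [0.58, -0.2272, 0.2077]
eef_rot: [-146.3, -4.8, -92.7]
contact_force: [0.9, 0.1, -3.6]
gripper_width: 0.0129
gripper_force: 35.0
```

```bash
python3 - <<'E'
from h import *
s=get_state();print(s['joints'],s['contact_force'])
plan([(.588,-.227,.222),(.588,-.227,.182)])
d=cap('scene'); t=cap('top')
H=lambda i,w,h:cv2.resize(i,(w,h),interpolation=cv2.INTER_CUBIC)
cv2.imwrite('pics/p2.png',np.hstack([H(d['img'][200:350,140:290],400,400),H(t['img'][110:230,410:530],400,400)])[:,:,::-1])
E
```

```text
[ -2.03401358   0.11149271 -45.22997782  21.92605894 -11.67924673
 -19.35938637] [ 0.90911162  0.05016197 -3.56874195]
grasp [ 0.5695 -0.2254  0.2235] z [ 0.552 -0.095 -0.829] y [-0.833 -0.008 -0.554]
(0.588, -0.227, 0.222) -> [ 0.004 -0.097  0.077]
(0.588, -0.227, 0.182) -> [-0.022  0.148  0.221]
```

View pics/p2.png

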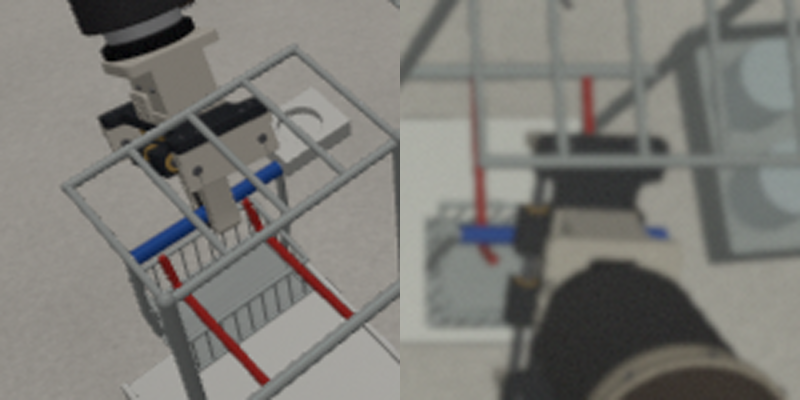

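The picture shows the handle above the prongs, just inside the tips; the hand's thin wing is under the front shelf wire and clear of it. Now forward a little, then lower.

send_rows --moves '[{"slide": [0, -0.05, 0.03], "turn": 0, "gripper": 0}, {"slide": [0, -0.09, 0.06], "turn": 0, "gripper": 0}, {"slide": [-0.01, -0.06, 0.1], "turn": 0, "gripper": 0}, {"slide": [-0.01, -0.02, 0.16], "turn": 0, "gripper": 0}, {"slide": [-0.02, 0.01, 0.21], "turn": 0, "gripper": 0}]'

```text
time_s: 20.5
tcp_pos: [0.596, -0.2284, 0.183]
eef_rot: [-146.3, -4.7, -92.7]
contact_force: [0.6, -3.5, -1.3]
gripper_width: 0.0133
gripper_force: 35.0
```

```bash
python3 - <<'E'
from h import *
s=get_state();print(s['joints'],s['contact_force'],s['moment'])
plan([(.587,-.227,.182)])
E
```

```text
[ -7.33601168   3.34655132 -51.23683856  42.31458529  -1.92815206
 -35.79340373] [ 0.56796685 -3.47722681 -1.30750016] [-0.22508642  2.38811843 -0.47027011]
grasp [ 0.5855 -0.2266  0.1988] z [ 0.551 -0.094 -0.829] y [-0.833 -0.007 -0.553]
(0.587, -0.227, 0.182) -> [-0.007  0.054  0.098]
```

send_rows --moves '[{"slide": [0, 0, 0], "turn": 0, "gripper": 0}, {"slide": [0, 0, 0], "turn": 0, "gripper": 0}, {"slide": [0, 0, 0], "turn": 0, "gripper": 0}, {"slide": [0, 0, 0], "turn": 0, "gripper": 0}, {"slide": [0, 0, 0], "turn": 0, "gripper": 0}]'

```text
time_s: 20.92
tcp_pos: [0.5955, -0.2296, 0.1844]
eef_rot: [-146.2, -4.8, -92.8]
contact_force: [0.0, 1.0, -4.4]
gripper_width: 0.0132
gripper_force: 35.0
```

```bash
python3 - <<'E'
from h import *
s=get_state();print(s['joints'],s['contact_force'],s['moment'])
plan([(.587,-.227,.182)])
E
```

```text
[ -7.29590253   3.21121316 -51.13042697  41.90823261  -2.12660242
 -35.46446308] [ 0.04675361  0.98320581 -4.43844578] [0.56479525 2.70140976 0.04893583]
grasp [ 0.585  -0.2278  0.2002] z [ 0.552 -0.096 -0.828] y [-0.832 -0.006 -0.554]
(0.587, -0.227, 0.182) -> [-0.016  0.056  0.107]
```

send_rows --moves '[{"slide": [0, 0.01, 0.02], "turn": 0, "gripper": 0}, {"slide": [0, 0.02, 0.04], "turn": 0, "gripper": 0}, {"slide": [-0.01, 0.03, 0.06], "turn": 0, "gripper": 0}, {"slide": [-0.01, 0.04, 0.08], "turn": 0, "gripper": 0}, {"slide": [-0.01, 0.04, 0.08], "turn": 0, "gripper": 0}]'

```text
time_s: 21.33
tcp_pos: [0.5963, -0.2315, 0.1732]
eef_rot: [-146.7, -4.4, -92.5]
contact_force: [-0.5, 0.5, -4.7]
gripper_width: 0.0131
gripper_force: 35.0
```

```bash
python3 - <<'E'
from h import *
s=get_state();print(s['joints'],s['contact_force'],s['moment'])
plan([(.587,-.227,.182)])
E
```

```text
[ -7.55731491   4.40295153 -50.99974909  40.75105142  -1.34139382
 -34.10074861] [-0.48819917  0.51944275 -4.65415005] [ 0.48736769  2.7619372  -0.03578728]
grasp [ 0.5859 -0.2298  0.189 ] z [ 0.546 -0.088 -0.833] y [-0.837 -0.006 -0.548]
(0.587, -0.227, 0.182) -> [-0.023  0.019  0.041]
```

send_rows --moves '[{"slide": [-0.01, 0.01, 0.02], "turn": 0, "gripper": 0}, {"slide": [-0.02, 0.02, 0.03], "turn": 0, "gripper": 0}, {"slide": [-0.02, 0.02, 0.04], "turn": 0, "gripper": 0}, {"slide": [-0.02, 0.02, 0.04], "turn": 0, "gripper": 0}, {"slide": [-0.02, 0.02, 0.04], "turn": 0, "gripper": 0}]'

```text
time_s: 21.75
tcp_pos: [0.5972, -0.2303, 0.1689]
eef_rot: [-146.8, -4.2, -92.3]
contact_force: [0.0, -0.2, -3.4]
gripper_width: 0.0129
gripper_force: 35.0
```

```bash
python3 - <<'E'
from h import *
s=get_state();print(s['joints'],s['contact_force'],s['moment'])
plan([(.587,-.227,.180)])
E
```

```text
[ -7.06721737   4.859798   -50.63774977  38.95358771  -1.42948689
 -32.69015044] [ 0.02733017 -0.24798211 -3.41423617] [ 4.31678215e-01  2.67860312e+00 -2.05251271e-03]
grasp [ 0.5868 -0.2287  0.1847] z [ 0.544 -0.083 -0.835] y [-0.838 -0.006 -0.546]
(0.587, -0.227, 0.18) -> [-0.014  0.016  0.026]
```

send_rows --moves '[{"slide": [0, 0.01, 0.01], "turn": 0, "gripper": 0}, {"slide": [-0.01, 0.015, 0.02], "turn": 0, "gripper": 0}, {"slide": [-0.01, 0.02, 0.03], "turn": 0, "gripper": 0}, {"slide": [-0.01, 0.02, 0.03], "turn": 0, "gripper": 0}, {"slide": [-0.01, 0.02, 0.03], "turn": 0, "gripper": 0}]'

```text
time_s: 22.17
tcp_pos: [0.5977, -0.2303, 0.1658]
eef_rot: [-146.9, -4.0, -92.2]
contact_force: [-1.8, -1.6, 0.8]
gripper_width: 0.0131
gripper_force: 35.0
```

```bash
python3 - <<'E'
from h import *
s=get_state();print(s['joints'],s['contact_force'],s['moment'])
plan([(.587,-.227,.178)])
E
```

```text
[ -6.7021077    5.21456809 -50.24627046  37.08747879  -1.50969462
 -31.13538184] [-1.76864454 -1.59432039  0.76370509] [ 0.02869482  2.09620291 -0.16718823]
grasp [ 0.5874 -0.2288  0.1817] z [ 0.544 -0.08  -0.835] y [-0.838 -0.006 -0.545]
(0.587, -0.227, 0.178) -> [-0.014  0.015  0.018]
```

send_rows --newtons 5 --moves '[{"slide": [0, 0, 0], "turn": 0, "gripper": 0}, {"slide": [0, 0, 0], "turn": 0, "gripper": 0}, {"slide": [0, 0.005, 0.01], "turn": 0, "gripper": 0}, {"slide": [0, 0.005, 0.01], "turn": 0, "gripper": 0}, {"slide": [0, 0.005, 0.01], "turn": 0, "gripper": 0}]'

```text
time_s: 22.58
tcp_pos: [0.5983, -0.2306, 0.1649]
eef_rot: [-146.8, -4.0, -92.2]
contact_force: [-3.2, 0.6, 5.1]
gripper_width: 0.0134
gripper_force: 5.0
```

```bash
python3 - <<'E'
from h import *
s=get_state();print(s['contact_force'],s['moment'])
plan([(.587,-.227,.178)])
d=cap('scene'); t=cap('top')
for m in bars(d['img'],'b'): print(m[:2])
E
```

```text
[-3.18873717  0.61116798  5.12347837] [0.36299756 1.59257038 0.10800713]
grasp [ 0.588  -0.2291  0.1808] z [ 0.544 -0.079 -0.835] y [-0.838 -0.006 -0.546]
(0.587, -0.227, 0.178) -> [-0.015  0.016  0.011]
(array([352.19402152, 133.6649285 ]), array([395.12140817, 158.51762765]))
(array([278.84613706, 140.23077534]), array([318.76921938, 166.84615948]))
(array([451.44123777, 168.23532461]), array([461.5588843 , 170.76473642]))
(array([397.5, 227. ]), array([397.5, 240. ]))
(array([455.80542757, 250.43627893]), array([428.18260954, 301.43225135]))
(array([221.53200268, 295.32399963]), array([202.39600636, 308.57199646]))
```

send_rows --moves '[{"slide": [0, 0, 0], "turn": 0, "gripper": 0.2}, {"slide": [0, 0, 0], "turn": 0, "gripper": 0.3}, {"slide": [0, 0, 0], "turn": 0, "gripper": 0.4}, {"slide": [0, 0, 0], "turn": 0, "gripper": 0.5}, {"slide": [0, 0, 0], "turn": 0, "gripper": 0.5}]'

```text
time_s: 23.1
tcp_pos: [0.5971, -0.2306, 0.1633]
eef_rot: [-147.0, -4.0, -92.2]
contact_force: [-0.1, 0.2, 0.0]
gripper_width: 0.0388
gripper_force: 0.0
```

```bash
python3 - <<'E'
from h import *
s=get_state();print(s['joints'],s['contact_force'],s['gripper_width'])
d=cap('scene'); t=cap('top')
for m in bars(d['img'],'b')[5:]: print(m[:2])
for z in((.585,-.302,.180),(.585,-.158,.180)): print(proj(d,z))
plan([(.569,-.2266,.210),(.46,-.2266,.23)])
E
```

```text
[ -6.62531026   5.41825829 -50.17515669  36.5036446   -1.53443819
 -30.61420297] [-0.07325819  0.23650967  0.01154693] 0.03882843074736251
(array([221.53845326, 295.30768678]), array([202.153838  , 308.23076537]))
[196.62150432 312.82967167]
[250.30040682 276.65027922]
grasp [ 0.5869 -0.2291  0.1793] z [ 0.542 -0.079 -0.837] y [-0.84  -0.006 -0.543]
(0.569, -0.2266, 0.21) -> [ 0.002 -0.011 -0.237]
(0.46, -0.2266, 0.23) -> [ 0.037  0.538 -0.505]
```

send_rows --moves '[{"slide": [0, 0, -0.03], "turn": 0, "gripper": 0.5}, {"slide": [0, 0, -0.08], "turn": 0, "gripper": 0.5}, {"slide": [0, 0, -0.13], "turn": 0, "gripper": 0.5}, {"slide": [0, 0, -0.18], "turn": 0, "gripper": 0.5}, {"slide": [0, 0, -0.23], "turn": 0, "gripper": 0.5}]'

```text
time_s: 23.62
tcp_pos: [0.5786, -0.2276, 0.1928]
eef_rot: [-147.0, -4.0, -92.2]
contact_force: [-0.4, 1.0, -0.6]
gripper_width: 0.0438
gripper_force: 0.0
```

```bash
python3 - <<'E'
from h import *
s=get_state();print(s['joints'],s['contact_force'],s['gripper_width'])
plan([(.46,-.2266,.23)])
d=cap('scene')
for m in bars(d['img'],'b')[5:]: print(m[:2])
E
```

```text
[ -2.06979569   1.51026242 -43.64421108  16.12993849 -12.25513248
 -13.71275976] [-0.37247501  1.04846869 -0.64914093] 0.04382522652594847
grasp [ 0.5683 -0.2261  0.2087] z [ 0.542 -0.079 -0.837] y [-0.839 -0.006 -0.543]
(0.46, -0.2266, 0.23) -> [ 0.041  0.529 -0.51 ]
(array([221.53845326, 295.30768678]), array([202.153838  , 308.23076537]))
```

send_rows --moves '[{"slide": [0, 0.06, -0.08], "turn": 0, "gripper": 0.5}, {"slide": [0.01, 0.15, -0.16], "turn": 0, "gripper": 0.5}, {"slide": [0.02, 0.25, -0.25], "turn": 0, "gripper": 0.5}, {"slide": [0.03, 0.34, -0.33], "turn": 0, "gripper": 0.5}, {"slide": [0.03, 0.43, -0.41], "turn": 0, "gripper": 0.5}]'

```text
time_s: 24.08
tcp_pos: [0.4898, -0.2281, 0.209]
eef_rot: [-147.0, -4.0, -92.2]
contact_force: [-0.2, 0.3, 0.4]
gripper_width: 0.0439
gripper_force: 0.0
```

```bash
python3 - <<'E'
from h import *
s=get_state();print(s['joints'],s['contact_force'],s['tcp_pos'])
d=cap('scene'); t=cap('top')
for n in ['beaker','bottle','cradle']: print(n,[np.round(r['location'],3).tolist() for r in optics.look_for('scene',n)][:1])
H=lambda i,w,h:cv2.resize(i,(w,h),interpolation=cv2.INTER_CUBIC)
cv2.imwrite('pics/p3.png',np.hstack([H(d['img'][200:400,140:340],400,400),H(t['img'][110:230,390:510],400,400)])[:,:,::-1])
E
```

```text
[ -2.04643503  -8.40255743 -48.43723782  11.64009268 -17.26940105
  -9.09703661] [-0.19362421  0.25327423  0.37270875] [ 0.48980111 -0.22813484  0.20898758]
beaker [[0.673, -0.006, 0.047]]
bottle [[0.697, 0.266, 0.072]]
cradle [[0.394, -0.036, 0.025]]
```

View pics/p3.png

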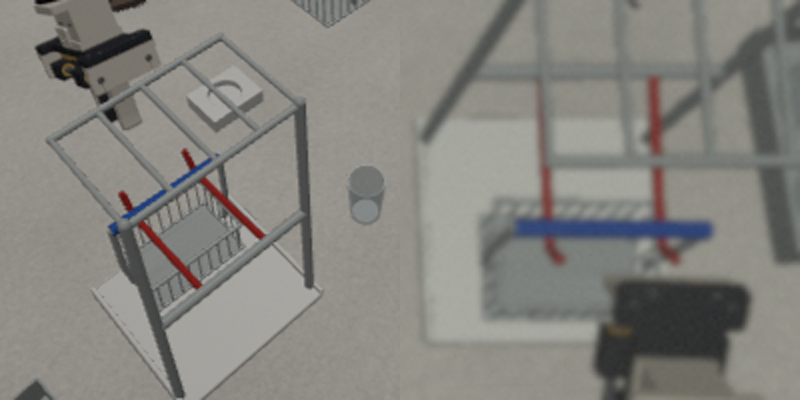

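The last picture shows the handle lying across both red prongs behind their upturned tips (top crop (550,227) and (657,229)), with the gripper clear and the bystanders where they were. After a short settle I'll hand it in.

send_rows --moves '[{"slide": [0, 0, 0], "turn": 0, "gripper": 0.5}, {"slide": [0, 0, 0], "turn": 0, "gripper": 0.5}, {"slide": [0, 0, 0], "turn": 0, "gripper": 0.5}, {"slide": [0, 0, 0], "turn": 0, "gripper": 0.5}, {"slide": [0, 0, 0], "turn": 0, "gripper": 0.5}]'

```text
time_s: 24.75
tcp_pos: [0.491, -0.2279, 0.2089]
eef_rot: [-147.0, -4.0, -92.2]
contact_force: [-0.9, 0.3, 0.2]
gripper_width: 0.0439
gripper_force: 0.0
```

```bash
python3 - <<'E'
from h import *
h=cv2.cvtColor
def box(c):
    i=cap(c)['img']; m=cv2.inRange(h(i,cv2.COLOR_RGB2HSV),(100,90,40),(130,255,255))
    r=m[150:210,410:520] if c=='top' else m[260:340,180:260]
    p=np.argwhere(r>0)[:,::-1]; return p.min(0),p.max(0),np.polyfit(p[:,0],p[:,1],1)
for k in range(3): print(box('top'),box('scene'))
print(order.close_job())
E
```

```text
(array([15, 26]), array([72, 31]), array([1.59947669e-02, 2.76222970e+01])) (array([14, 17]), array([68, 57]), array([-0.70113006, 64.59952635]))
(array([15, 26]), array([72, 31]), array([1.62169997e-02, 2.76281314e+01])) (array([14, 17]), array([68, 57]), array([-0.70113006, 64.59952635]))
(array([15, 26]), array([72, 31]), array([1.54639187e-02, 2.76530309e+01])) (array([14, 17]), array([68, 57]), array([-0.70113006, 64.59952635]))
the job is handed in; nothing more can be done
None
```

The smallest basket hangs still by its blue handle across both red prongs, gripper clear and bystanders unmoved, handed in at about 25 s; the one doubt is joint 3, which once read 71.75° against its 71.71° limit during an early overreach.

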